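Close the plug tester and hold its selector on the third click

ROBOT

A 6-joint arm with a two-finger parallel gripper is mounted at the origin on the work surface. World frame = base frame: x ahead of the robot, y to its left, z up, the work surface at z = 0. Lengths are in m, angles in rad, forces in N, time in s.
With the tool pointing down it reaches from about 0.375 to 0.975 m from the base axis. Payload 3.8 kg.
Tool frame: the origin (TCP) lies at the very end of the fingers, on their centre line; the grasp point (between the pads) lies 19 mm behind it; z points along the fingers, y is the line along which they close (so a half turn about z gives the same grasp; the last joint's range is limited). The gripper opens to 85 mm and grips with 20 to 120 N. Pads are 22 mm wide; open, the fingers measure 114 mm over their backs; the gripper's body (76 mm by 85 mm) begins 54 mm behind the grasp point. The pads swing forward as they close: fully open they stand 13 mm farther back than shut.
Start: joints at [1.294, 0.264, 1.604, -0, 1.274, -0.037], TCP at [0.16, 0.656, 0.203] pointing down, gripper open.
Joint ranges: [-2.63, 2.63], [-0.94, 2.18], [0.31, 2.57], [-1.31, 4.45], [0, 2.66], [-2.55, 2.55]. Speed limits (rad/s): [2.57, 2.57, 3.14, 3.14, 3.14, 3.14].

INTERFACE

Orientations are given as a rotation vector (axis times angle).
In Python, from workcell import read_state, read_camera, calibration, finish_job gives the robot as it stands.
- The arm moves only by the tool step_arm, never from a script. Its argument "commands" is a list of rows, each an object of numbers: "fingers": the gripper's target within -1 to 1 (shut at 1, half-way at 0, fully open at -1); "dx", "dy", "dz": the shift along the tool's x, y, z in m; "roll": the turn about the tool's z in degrees. In form: [{"fingers": .., "dx": .., "dy": .., "dz": .., "roll": ..}, ...]. A call has 1 to 8 rows; each row is the pose to reach, as a shift and turn from the pose commanded when the call began, along the tool's axes at that moment; what a row does not reach only later rows make up. A row lasts 1/8 s, in which the tool goes at most 62.5 mm and 10.7 degrees, less where a joint would pass 70% of its speed; a pose out of reach is approached as far as the arm can. A call with a gripper value outside its range is refused whole. The fingers move at their own pace and stop on an object; "squeeze" is the grip in N (left out, the last holds). Time passes only in rows, so rows that repeat a pose let the fingers close. It gives the time, the measured TCP pose, the force, the opening and the grip force at its end, in the units of the state.
- read_state(): the state, without advancing time (a new reading comes with each control period).
- read_camera(name): name is "side" or "top"; returns (picture, depth): 400x640x3 uint8, blue, green, red; 400x640 float32, m along the optical axis (not along the pixel's ray), 0 where there is no reading.
- calibration(name): a dict with "intrinsics" (3x3 intrinsics, pixels), "k1" (the pictures are not rectified: a ray, as slopes to the right and down, at radius r is drawn at 1 + k1 r^2 times it, then the intrinsics apply), "world_to_cam" (4x4, takes a point from world to camera coordinates). Camera axes: x right, y up, looking along -z (the intrinsics and any distortion apply to the point x, -y, -z); pixel columns grow to the right and rows downward; lengths in m; the calibration is good to about 2 mm. A picture is of the moment at which its call begins. calibration takes no time and is no camera call.
- finish_job(): hands the job in; it is judged then, once.
The state is a dict: "time": time; "q": joint angles; "joint_vel": joint speeds; "joint_torque": joint torques, N m; "tool_pos": TCP position; "tcp_rot": TCP orientation; "wrist_force": force on the tool from outside, world axes, zero at the start; "torque": the same for the moment, N m; "width": opening from 0.0 (shut) to 1.0 (fully open); "grip_force": force on a finger pad.
Only numpy, scipy, OpenCV 4.12 (cv2) and the standard library are available. Lean on these libraries where they do the work, as an engineer would, in place of code of your own. Each camera call takes 0.05 s, during which the arm holds its last target. There are 200 camera calls.

TASK

Gently lower the hinged lid of the grey spark plug tester until it is fully closed. Only then turn its bar-grip selector knob clockwise from its home stop, counting three clicks, without running past the third. The knob is sprung and flies back home when released, so finish while still gripping it and holding it steady on the third stop; leave the loose parts on the bench undisturbed.

Things in the scene. Friction and masses are not known exactly. Their poses are not given: they have to be found in the camera images.
- tester: Spark plug tester, grey steel, fixed: a lidded chamber 160 (x) x 150 (y) x 65 mm high, footprint x, y -80..80, -75..75, and joined to its -y side a control head 70 mm high, footprint x, y -80..80, -196..-76, with the selector on top. Origin: centre of the chamber's underside, on the bench; x from the robot-facing front to the hinge, z up. A plug is clamped inside. Yaw within 0.35 rad.
- lid (a joint): Lid angle, rad: 0 = closed on the chamber's rim, 1.57 = upright; starts at 1.1 to 1.6. A steel plate 160 x 150 x 6 mm, about 0.25 kg, hinged along the tester's y at the chamber's far (+x) rim. The hinge is stiff: the lid stays where left and must be pushed all the way down, with up to about 4 N on its outer face near the free edge.
- lid_hinge (a point): Middle of the lid's hinge line, on the lid's inner face, 80 mm to +x of the tester's origin and 65.5 mm above the bench. The point's frame turns with the lid: -x points from the hinge to the free edge (160 mm away), z out of the lid's outer face, which lies at z = 6 mm.
- lid_handle (a point): In the head of the black round handle knob on the lid (28 mm across, standing 43 mm off the outer face): centred in y, 130 mm from the hinge line and 41 mm from the lid's inner face.
- selector (a joint): Knob angle, rad: 0 = home, growing clockwise seen from above. Stops every 20 degrees (0.349 rad): first 0.349, second 0.698, third 1.047, then a fourth and a fifth (the end, 1.745). A return spring of 0.09 (home) to 0.14 N m (third) plus the detent: the torque falls to about 0.05 to 0.08 coming up to a stop and jumps to 0.15 to 0.2 N m just past it, a clear click. Let go, it flies back to 0.
- selector_grip (a point): On the knob's vertical axis, 106 mm above the bench, 20 mm to -x and 136 mm to -y of the tester's origin. Grip bar: 44 mm long along the point's x (the tester's x at home), 14 mm thick, top at 114 mm, on a disc 48 mm across, top at 84 mm. Turns with the knob. A white line on top points to -x at home; six white panel ticks mark home and the five stops. 25 mm is clear all round.
- nut: Loose bystander: rusty flywheel nut, 40 mm across, 14 mm high, in front of the tester.
- jet: Loose bystander: brass jet, 14 mm across, 16 mm high, standing in front of the control head.
- gas_cap: Loose bystander: orange plastic gas cap, 60 mm across, 29 mm high, to the left (+y) of the tester.
- gauge: Loose bystander: steel compression gauge lying flat, dial 66 mm across and 24 mm high, with a 70 mm stem, to the right (-y) of the control head.
- plug: Loose bystander: spark plug lying behind the control head, 65 mm long, 20 mm high.
- screwdriver: Loose bystander: screwdriver lying at the near left of the bench; origin at the middle of its underside.
- oil_can: Loose bystander: steel can, 60 mm across, 120 mm high, on the left of the bench.

How it is judged:
On the way, in this order (a step that is already met when the one before it is completed fails the run):
1. the lid is fully closed (value of joint lid below 0.06 rad), for 0.2 s.
2. with the lid closed, the selector is held on its third stop (value of joint lid below 0.06 rad and value of joint selector between 0.917 and 1.177 rad and contact force between selector and the fingers above 1.5 N), for 0.4 s.
At the end, for the whole second after the job is handed in: The lid is closed (joint below 0.06 rad), the selector stands on its third stop (1.047 rad, within 0.13 rad) and still (below 0.2 rad/s), and the fingers still grip its bar (over 1.5 N) (all of step 2 and velocity of joint selector between -0.2 and 0.2 rad/s); the arm keeps its last pose, push and grip.
It fails at once if the lid is slammed (closing faster than 3 rad/s) (velocity of joint lid below -3 rad/s).
It fails at once if the selector is turned (over 0.2 rad) while the lid is still open (over 0.1 rad) (value of joint lid above 0.1 rad and value of joint selector above 0.2 rad).
It fails at once if the selector is run past the third stop (over 1.27 rad) (value of joint selector above 1.27 rad).
It fails at once if a loose part on the bench is moved more than 30 mm (distance of any of nut, jet, gas_cap, gauge, plug, screwdriver, oil_can from where it was at the start of the episode above 0.03 m).
It also fails if it takes over 58 s, if anything falls off the work surface, if the arm or the gripper's body presses on something with over 40 N, if the wrist force passes 120 N, or if a joint passes its speed limit or range.

## Working session

There is one attempt and no reset: what is moved stays moved. The work goes in short steps, Python scripts to look and compute and a tool call to move; the robot and the scene stay as the last step left them, time stands still between calls to the robot, and variables do not carry over. Pictures are saved under pics/ and viewed, at most 10 in all, crops included, and the job is handed in when it is done.

Besides the shell and the picture viewer there is one more tool, called after ">>>" in YAML: its name, and indented under it one key for each argument. step_arm: Moves the arm, as the interface text tells. Its arguments: {"type":"object","properties":{"commands":{"type":"array","items":{"type":"object","properties":{"fingers":{"type":"number"},"dx":{"type":"number"},"dy":{"type":"number"},"dz":{"type":"number"},"roll":{"type":"number"}}}},"squeeze":{"type":"number"}},"required":["commands"]}

```bash
ls; mkdir -p pics; python3 - <<'E'
from workcell import *
import cv2,numpy as np
for n in("top","side"):
    p,d=read_camera(n); cv2.imwrite(f"pics/{n}0.png",p); np.save(f"{n}d0.npy",d)
    print(calibration(n))
print(read_state())
E
```

```text
pics
{'intrinsics': array([[373.08694992,   0.        , 317.72344089],
       [  0.        , 373.08694992, 194.04536109],
       [  0.        ,   0.        ,   1.        ]]), 'k1': 0.019377272122964802, 'world_to_cam': array([[-0.00550682, -0.9999786 ,  0.00353156,  0.08121913],
       [ 0.99671127, -0.00520323,  0.08086761, -0.56050976],
       [-0.08084751,  0.00396527,  0.99671859, -0.84408706],
       [ 0.        ,  0.        ,  0.        ,  1.        ]])}
{'intrinsics': array([[367.89136513,   0.        , 322.53345202],
       [  0.        , 367.89136513, 200.94104653],
       [  0.        ,   0.        ,   1.        ]]), 'k1': -0.015755977076741045, 'world_to_cam': array([[ 0.98718216, -0.15953207,  0.00457154, -0.52278334],
       [ 0.1006888 ,  0.64477384,  0.75771265, -0.16454791],
       [-0.12382708, -0.74754011,  0.65257232, -0.76851683],
       [ 0.        ,  0.        ,  0.        ,  1.        ]])}
{'time': 0.1, 'q': array([ 1.29409422e+00,  2.64678498e-01,  1.60527058e+00, -1.63685856e-07,
        1.27373289e+00, -3.68880619e-02]), 'joint_vel': array([-0.00013662, -0.00049169, -0.00216139, -0.0006075 ,  0.00098288,
       -0.00058107]), 'joint_torque': array([-2.83990653e-05, -5.16708183e+01, -3.68590379e+01,  5.50420381e-06,
        6.33041142e-03, -1.62926500e-05]), 'tool_pos': array([0.16011737, 0.65496605, 0.20186825]), 'tcp_rot': array([-0.37575771, -3.11870986,  0.00324132]), 'wrist_force': array([-0.08932919, -0.29835313,  0.48343098]), 'torque': array([ 0.01029626, -0.01910994, -0.00232669]), 'grip_force': 0.0, 'width': 1.0008994493992363}
```

View pics/top0.png

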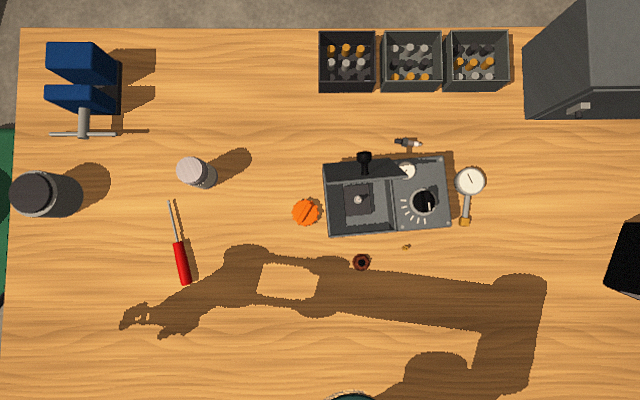

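View pics/side0.png

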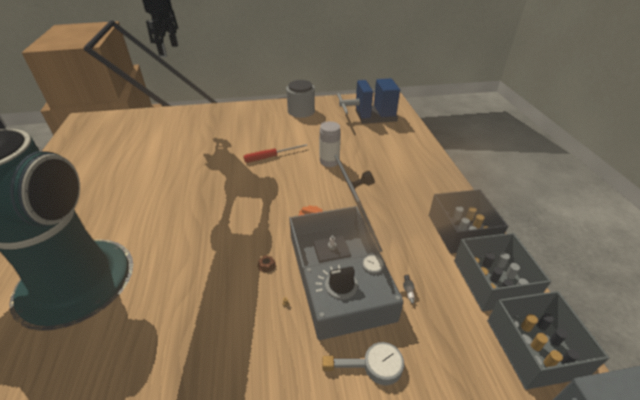

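The top view shows the tester at about (325–455, 155–237), with the lid near upright and its handle at (364,160). The selector is at (425,201), the nut at (361,262) and the jet at (406,246). The side view agrees. Next I measure the pose.

```bash
cat > h.py <<'E'
import numpy as np, cv2
from workcell import *
def undist(n,uv):
    c=calibration(n);K=c["intrinsics"];uv=np.atleast_2d(np.asarray(uv,float))
    return cv2.undistortPoints(uv[:,None],K,np.array([c["k1"],0,0,0]))[:,0],c["world_to_cam"]
def ray(n,uv):
    s,T=undist(n,uv);R=T[:3,:3]
    return -R.T@T[:3,3],np.c_[s[:,0],-s[:,1],-np.ones(len(s))]@R
def onplane(n,uv,z):
    o,d=ray(n,uv);return o+d*((z-o[2])/d[:,2])[:,None]
def cloud(n,d,box=None):
    u0,v0,u1,v1=box or (0,0,640,400)
    uv=np.stack(np.meshgrid(np.arange(u0,u1),np.arange(v0,v1)),-1).reshape(-1,2)
    o,r=ray(n,uv);z=d[uv[:,1],uv[:,0]];k=z>0
    return (o+r*z[:,None])[k],uv[k]
def project(n,P):
    c=calibration(n);T=c["world_to_cam"];p=np.atleast_2d(P)@T[:3,:3].T+T[:3,3]
    p=p*[1,-1,-1]
    return cv2.projectPoints(p,np.zeros(3),np.zeros(3),c["intrinsics"],np.array([c["k1"],0,0,0]))[0][:,0]
E
python3 - <<'E'
from h import *
d=np.load("topd0.npy");p=cv2.imread("pics/top0.png")
P,uv=cloud("top",d,(300,130,480,260))
h,e=np.histogram(P[:,2],np.arange(-.01,.26,.01));print(dict(zip(e.round(2),h)))
m=(P[:,2]>.06)&(P[:,2]<.078)
r=cv2.minAreaRect(P[m][:,:2].astype(np.float32)*1000);print(r,cv2.boxPoints(r).round())
head=(P[:,2]>.067)&(P[:,2]<.075)
# knob top
k=(P[:,2]>.1)&(P[:,2]<.125)&(uv[:,0]>400); print("knob",k.sum(),P[k].mean(0),cv2.minAreaRect(P[k][:,:2].astype(np.float32)*1000))
l=(P[:,2]>.09)&(uv[:,0]<395);print("lid",l.sum(),P[l].min(0),P[l].max(0))
c=cv2.resize(p[140:250,310:470],None,fx=5,fy=5,interpolation=cv2.INTER_CUBIC);cv2.imwrite("pics/c1.png",c)
E
```

```text
{np.float64(-0.01): np.int64(7661), np.float64(0.0): np.int64(7096), np.float64(0.01): np.int64(806), np.float64(0.02): np.int64(1441), np.float64(0.03): np.int64(104), np.float64(0.04): np.int64(65), np.float64(0.05): np.int64(92), np.float64(0.06): np.int64(2457), np.float64(0.07): np.int64(1455), np.float64(0.08): np.int64(265), np.float64(0.09): np.int64(100), np.float64(0.1): np.int64(101), np.float64(0.11): np.int64(216), np.float64(0.12): np.int64(81), np.float64(0.13): np.int64(81), np.float64(0.14): np.int64(84), np.float64(0.15): np.int64(98), np.float64(0.16): np.int64(94), np.float64(0.17): np.int64(98), np.float64(0.18): np.int64(106), np.float64(0.19): np.int64(195), np.float64(0.2): np.int64(206), np.float64(0.21): np.int64(406), np.float64(0.22): np.int64(0), np.float64(0.23): np.int64(0), np.float64(0.24): np.int64(0)}
((554.5449829101562, -73.48533630371094), (165.00228881835938, 272.8410949707031), 4.91748046875) [[ 461.   55.]
 [ 484. -216.]
 [ 648. -202.]
 [ 625.   70.]]
knob 167 [ 0.53804631 -0.14758117  0.11176111] ((538.4050903320312, -149.21241760253906), (43.04987335205078, 14.584772109985352), 5.080384254455566)
lid 1548 [ 0.56169459 -0.08040693  0.09030598] [0.62829069 0.06738808 0.21763409]
```

View pics/c1.png

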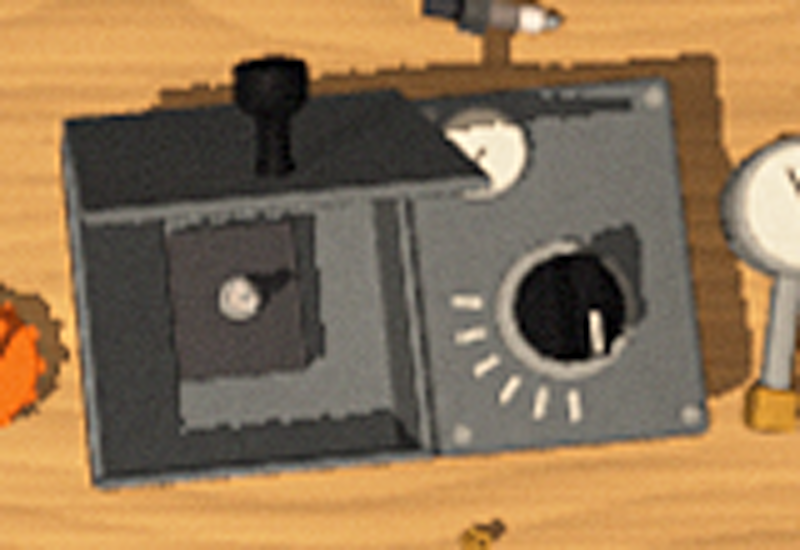

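The crop shows the knob's white line pointing towards the robot (home), and the lid leaning about 1.2 rad with its handle to the rear. Next I fit the lid angle and work out waypoints in the tester frame.

```bash
cat >> h.py <<'E'
TH=0.086; O=np.array([.5485,-.0130,0]); c_,s_=np.cos(TH),np.sin(TH)
RT=np.array([[c_,-s_,0],[s_,c_,0],[0,0,1]])
def loc(P): return (np.asarray(P)-O)@RT
def wor(p): return O+RT@np.asarray(p)
from scipy.spatial.transform import Rotation as Rn
def delta(p):
    "shift in tool axes from the measured pose to a local target"
    s=read_state();R=Rn.from_rotvec(s["tcp_rot"]).as_matrix()
    return R.T@(wor(p)-s["tool_pos"])
def tcp():
    s=read_state();R=Rn.from_rotvec(s["tcp_rot"]).as_matrix()
    yaw=np.arctan2(R[1,1],R[0,1])-np.pi/2-TH
    return s["time"],loc(s["tool_pos"])*1000,np.degrees(yaw)
def lidfit(d):
    P,uv=cloud("top",d,(300,130,480,260));L=loc(P)
    m=(L[:,2]>.1)&(abs(L[:,1])<.07)&(abs(L[:,1])>.022)
    k=np.polyfit(L[m][:,2],L[m][:,0],1)
    return m.sum(),np.arctan2(1,-k[0]),np.polyval(k,.0655),L[m][:,2].max()
E
python3 - <<'E'
from h import *
print(lidfit(np.load("topd0.npy")))
print(tcp())
print("knob px",project("top",wor([-.02,-.136,.114])), project("top",wor([-.042,-.136,.114])))
print("corners px",project("top",[wor([x,y,z]) for x,y,z in((-.08,.075,.065),(-.08,-.196,.07),(.08,-.196,.07))]))
R=Rn.from_rotvec(read_state()["tcp_rot"]).as_matrix();print(R.round(3))
print(delta([.11,.045,.28]))
for a in np.arange(1.25,-.01,-.125): print(round(a,2), (80-140*np.cos(a)+6*np.sin(a)+11).round(), (65.5+140*np.sin(a)+6*np.cos(a)).round())
E
```

```text
(np.int64(923), np.float64(1.17441914162832), np.float64(0.08580742880736222), np.float64(0.21763408944104112))
(0.1, array([-329.5729828 ,  698.85717892,  201.8682538 ]), np.float64(-18.667762523181267))
knob px [[428.12113428 199.84867756]] [[429.35294618 210.420825  ]]
corners px [[328.71738838 237.333636  ]
 [452.73229358 226.0577468 ]
 [443.99739068 153.75675661]]
[[-0.971  0.238 -0.001]
 [ 0.238  0.971 -0.002]
 [ 0.    -0.002 -1.   ]]
[-0.62572794 -0.47892166 -0.07718009]
1.25 53.0 200.0
1.12 36.0 194.0
1.0 20.0 187.0
0.88 6.0 177.0
0.75 -7.0 165.0
0.62 -19.0 152.0
0.5 -29.0 138.0
0.38 -37.0 122.0
0.25 -43.0 106.0
0.12 -47.0 89.0
0.0 -49.0 72.0
```

>>> step_arm:
  commands:
    - {"fingers":1,"dx":0,"dy":0,"dz":-0.06}
    - {"fingers":1,"dx":-0.03,"dy":-0.03,"dz":-0.08,"roll":-5}
    - {"fingers":1,"dx":-0.07,"dy":-0.06,"dz":-0.08,"roll":-10}
    - {"fingers":1,"dx":-0.11,"dy":-0.09,"dz":-0.08,"roll":-15}
    - {"fingers":1,"dx":-0.15,"dy":-0.12,"dz":-0.08,"roll":-18.7}
    - {"fingers":1,"dx":-0.19,"dy":-0.15,"dz":-0.08,"roll":-18.7}
    - {"fingers":1,"dx":-0.23,"dy":-0.18,"dz":-0.08,"roll":-18.7}
    - {"fingers":1,"dx":-0.27,"dy":-0.21,"dz":-0.08,"roll":-18.7}
  squeeze: 40

```text
invalid input
```

```bash
python3 -c "
from h import *
print(tcp(),delta([.11,.045,.28]),read_state()['q'].round(2),read_state()['width'])"
```

```text
(0.1, array([-329.5729828 ,  698.85717892,  201.8682538 ]), np.float64(-18.667762523181267)) [-0.62572794 -0.47892166 -0.07718009] [ 1.29  0.26  1.61 -0.    1.27 -0.04] 1.0008994493992363
```

>>> step_arm:
  commands:
    - {"fingers":1,"dx":0,"dy":0,"dz":-0.06,"roll":0}
    - {"fingers":1,"dx":-0.03,"dy":-0.03,"dz":-0.08,"roll":-5}
    - {"fingers":1,"dx":-0.07,"dy":-0.06,"dz":-0.08,"roll":-10}
    - {"fingers":1,"dx":-0.11,"dy":-0.09,"dz":-0.08,"roll":-15}
    - {"fingers":1,"dx":-0.15,"dy":-0.12,"dz":-0.08,"roll":-18.7}
    - {"fingers":1,"dx":-0.19,"dy":-0.15,"dz":-0.08,"roll":-18.7}
    - {"fingers":1,"dx":-0.23,"dy":-0.18,"dz":-0.08,"roll":-18.7}
    - {"fingers":1,"dx":-0.27,"dy":-0.21,"dz":-0.08,"roll":-18.7}
  squeeze: 40

```text
time: 1.1
tool_pos: [0.3733, 0.386, 0.2826]
tcp_rot: [0.136, -3.138, 0.001]
wrist_force: [1.1, -0.2, 0.9]
width: -0.001
grip_force: 0.0
```

```bash
python3 -c "
from h import *
print(tcp(),delta([.11,.045,.28]),read_state()['q'].round(2),read_state()['width'])"
```

```text
(1.1, array([-140.26855883,  412.53629859,  282.61046499]), np.float64(0.04398417921907056)) [-0.24998743 -0.36772709  0.00267785] [ 0.76 -0.04  1.79 -0.    1.39 -0.9 ] -0.0006135099083607677
```

>>> step_arm:
  commands:
    - {"fingers":1,"dx":-0.05,"dy":-0.04,"dz":0,"roll":0}
    - {"fingers":1,"dx":-0.09,"dy":-0.08,"dz":0,"roll":0}
    - {"fingers":1,"dx":-0.13,"dy":-0.12,"dz":0,"roll":0}
    - {"fingers":1,"dx":-0.17,"dy":-0.17,"dz":0,"roll":0}
    - {"fingers":1,"dx":-0.2,"dy":-0.22,"dz":0,"roll":0}
    - {"fingers":1,"dx":-0.23,"dy":-0.27,"dz":0,"roll":0}
    - {"fingers":1,"dx":-0.25,"dy":-0.32,"dz":0,"roll":0}
    - {"fingers":1,"dx":-0.25,"dy":-0.365,"dz":0,"roll":0}

```text
time: 2.1
tool_pos: [0.6542, 0.0434, 0.2817]
tcp_rot: [0.135, -3.137, 0.0]
wrist_force: [-0.1, -0.3, 0.4]
width: 0.002
grip_force: 0.0
```

>>> step_arm:
  commands:
    - {"fingers":1,"dx":0,"dy":0,"dz":0,"roll":0}
    - {"fingers":1,"dx":0,"dy":0,"dz":0.02,"roll":0}
    - {"fingers":1,"dx":0,"dy":0,"dz":0.045,"roll":0}
    - {"fingers":1,"dx":0,"dy":0,"dz":0.07,"roll":0}
    - {"fingers":1,"dx":0,"dy":0,"dz":0.08,"roll":0}
    - {"fingers":1,"dx":0,"dy":0,"dz":0.08,"roll":0}

```text
time: 2.85
tool_pos: [0.6522, 0.0466, 0.2014]
tcp_rot: [0.138, -3.136, -0.0]
wrist_force: [0.5, 0.3, -0.2]
width: 0.002
grip_force: 0.0
```

```bash
python3 -c "
from h import *
print(tcp(),read_state()['q'].round(2),read_state()['wrist_force'])
p,d=read_camera('side');cv2.imwrite('pics/s1.png',cv2.resize(p[100:380,200:520],None,fx=2,fy=2));np.save('sd1.npy',d)"
```

```text
(2.85, array([108.43090103,  50.52244286, 201.42503682]), np.float64(0.11483467021077268)) [ 0.03  0.23  1.65  0.    1.26 -1.63] [ 0.46321573  0.29627246 -0.17689686]
```

View pics/s1.png

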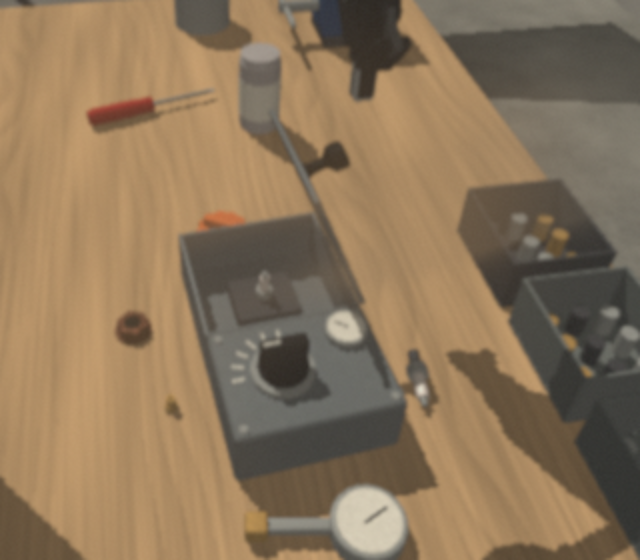

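The fingertips (360,90) are behind the lid and left of the handle at (335,155), so I start pushing along the arc.

>>> step_arm:
  commands:
    - {"fingers":1,"dx":0.028,"dy":0,"dz":0.001,"roll":0}
    - {"fingers":1,"dx":0.048,"dy":0,"dz":0.003,"roll":0}
    - {"fingers":1,"dx":0.06,"dy":0,"dz":0.003,"roll":0}
    - {"fingers":1,"dx":0.072,"dy":0,"dz":0.007,"roll":0}
    - {"fingers":1,"dx":0.08,"dy":0,"dz":0.01,"roll":0}
    - {"fingers":1,"dx":0.088,"dy":0,"dz":0.014,"roll":0}
    - {"fingers":1,"dx":0.095,"dy":0,"dz":0.019,"roll":0}
    - {"fingers":1,"dx":0.102,"dy":0,"dz":0.024,"roll":0}

```text
time: 3.9
tool_pos: [0.5523, 0.0368, 0.1822]
tcp_rot: [-0.136, 3.136, 0.0]
wrist_force: [-8.2, -0.9, 18.9]
width: 0.001
grip_force: 10.0
```

```bash
python3 -c "
from h import *
print(tcp(),read_state()['wrist_force'])
p,d=read_camera('top');print(lidfit(d))"
```

```text
(3.9, array([  8.09555855,  49.23973889, 182.24665599]), np.float64(0.0334541025417663)) [-8.24139094 -0.88354891 18.93742472]
(np.int64(4432), np.float64(1.7888605927641372), np.float64(-0.12300158093766789), np.float64(0.6003429471999626))
```

```bash
python3 -c "
from h import *
p,d=read_camera('side');cv2.imwrite('pics/s2.png',cv2.resize(p[100:380,200:520],None,fx=2,fy=2))
print(tcp(),read_state()['wrist_force'],read_state()['grip_force'])"
```

```text
(4.0, array([  6.8084332 ,  49.26653751, 181.84334795]), np.float64(0.03645513200883822)) [-7.50608675 -0.33180577 14.72183987] 7.048738449811935
```

View pics/s2.png

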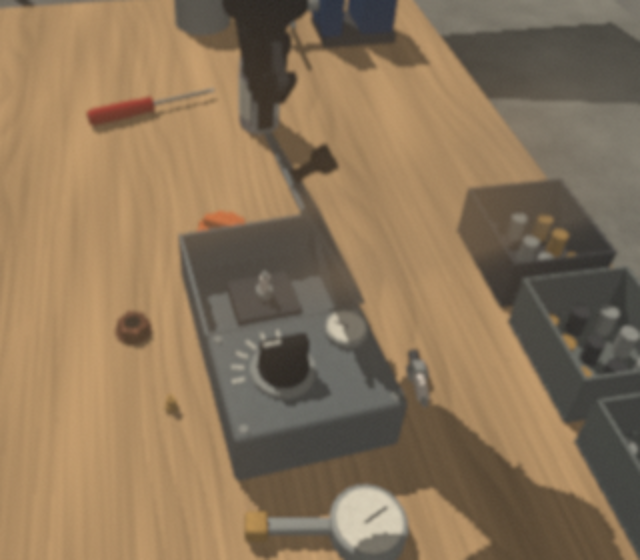

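```bash
cat >> h.py <<'E'
def sidelid(lo=-.076,hi=.02):
    p,d=read_camera('side');P,uv=cloud('side',d,(270,120,420,330));L=loc(P)
    m=(L[:,2]>.085)&(L[:,1]>lo)&(L[:,1]<hi)&(L[:,0]>-.1)&(L[:,0]<.14)
    return L[m]*1000
E
python3 -c "
from h import *
L=sidelid()
for z in range(85,240,10):
    k=(abs(L[:,2]-z)<5)
    if k.sum(): print(z,k.sum(),np.percentile(L[k][:,0],[0,5,50,95]).round(),L[k][:,1].min().round(),L[k][:,1].max().round())
print(tcp(),read_state()['wrist_force'],read_state()['grip_force'])"
```

```text
85 14 [70. 72. 74. 75.] -75.0 -6.0
95 14 [63. 64. 71. 73.] -76.0 16.0
105 20 [60. 60. 66. 68.] -76.0 12.0
115 23 [53. 55. 60. 62.] -76.0 17.0
125 22 [48. 51. 54. 56.] -76.0 9.0
135 17 [47. 48. 50. 52.] -76.0 19.0
145 20 [39. 40. 44. 48.] -76.0 18.0
155 22 [34. 36. 39. 42.] -76.0 20.0
165 20 [29. 31. 35. 37.] -76.0 11.0
175 19 [24. 26. 31. 32.] -76.0 -2.0
185 35 [21. 22. 26. 33.] -76.0 18.0
195 107 [12. 18. 34. 56.] -76.0 13.0
205 133 [ 6.  7. 41. 59.] -76.0 19.0
215 131 [ 6.  7. 11. 57.] -75.0 18.0
(4.05, array([  6.80727783,  49.26519668, 181.79906379]), np.float64(0.03325278131810349)) [-8.15418908  0.08820244 15.05325131] 7.310519926249981
```

```bash
python3 -c "
from h import *
p,d=read_camera('top');p2,d2=read_camera('side')
a=cv2.resize(p[60:210,290:450],None,fx=2.5,fy=3.9);b=cv2.resize(p2[80:230,260:420],None,fx=2.5,fy=3.9)
cv2.imwrite('pics/ts3.png',np.hstack([cv2.resize(p[120:250,300:430],(390,585),interpolation=2)*0+cv2.resize(p[90:285,300:430],(390,585),interpolation=2),cv2.resize(p2[80:275,280:410],(390,585),interpolation=2)]))
for y in(-75,49,75):
  print(y,[project(n,wor(np.array([x,y,z])/1000))[0].round() for n in('top','side') for x,z in((80,65),(10,210))])
print('tip',project('top',wor([.007,.049,.182])),project('side',wor([.007,.049,.182])))
print(read_state()['q'].round(3),read_state()['joint_torque'].round(1))
L=sidelid(-.076,-.03)
d1=np.load('sd1.npy');P,uv=cloud('side',d1,(270,120,420,330));M=loc(P)*1000
for n,A in(('now',L),('before',M[(M[:,1]<-30)&(M[:,1]>-76)&(M[:,0]<140)&(M[:,0]>-100)])):
  A=A[(A[:,2]>90)&(A[:,2]<180)];k=np.polyfit(A[:,2],A[:,0],1);print(n,np.arctan2(1,-k[0]),len(A))
"
```

```text
-75 [array([389., 159.]), array([409., 183.]), array([380., 252.]), array([351., 204.])]
49 [array([334., 164.]), array([341., 189.]), array([361., 212.]), array([332., 164.])]
75 [array([322., 165.]), array([327., 191.]), array([357., 205.]), array([329., 156.])]
tip [[340.0998207  192.21384987]] [[330.64739821 175.10283838]]
[ 0.021  0.047  1.892 -0.     1.202 -1.636] [ -0.1 -30.7 -32.6   0.1  -2.8   0. ]
now 1.1049173066137454 115
before 1.185226250793676 71
```

View pics/ts3.png

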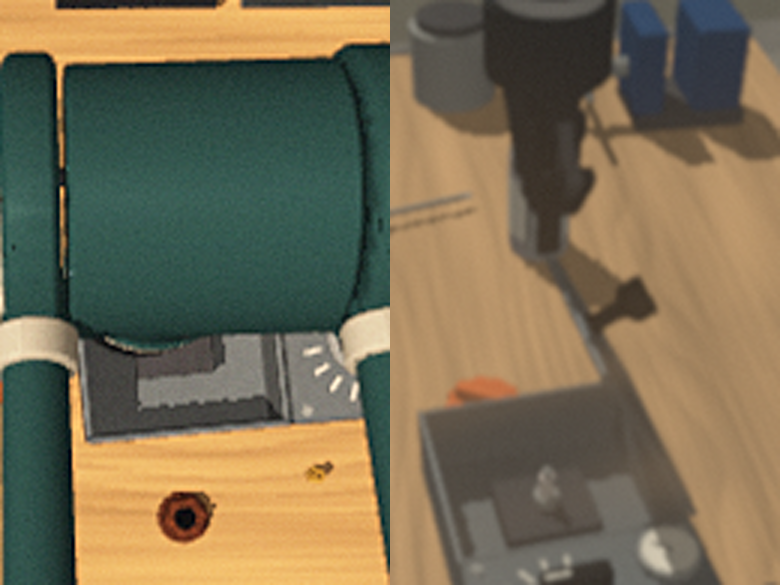

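```bash
python3 -c "
from h import *
for z in(.201,.21,.22,.23): print(z,project('side',wor([.108,.0505,z])))
for z in(.182,.19,.2,.21): print(z,project('side',wor([.007,.049,z])))
p,d=read_camera('side');P,uv=cloud('side',d,(310,110,375,200));L=loc(P)*1000
m=(L[:,1]>25)&(L[:,1]<75)&(L[:,2]>150)
for z in range(170,290,10):
  k=m&(abs(L[:,2]-z)<5)
  if k.sum():print(z,k.sum(),L[k].min(0).round(),L[k].max(0).round())
print(read_state()['tool_pos'],read_state()['width'])
"
```

```text
0.201 [[378.2625111  160.20227421]]
0.21 [[378.71852846 156.52727159]]
0.22 [[379.2334332  152.37612586]]
0.23 [[379.75719879 148.15182732]]
0.182 [[330.64739821 175.10283838]]
0.19 [[330.72265125 171.90789629]]
0.2 [[330.81819105 167.85056575]]
0.21 [[330.91540727 163.72078549]]
170 6 [ 32.  37. 166.] [ 35.  66. 171.]
180 8 [ 26.  27. 177.] [ 29.  68. 184.]
190 7 [ 20.  28. 190.] [ 22.  64. 195.]
200 5 [ 16.  26. 200.] [ 17.  50. 202.]
210 33 [ -3.  26. 209.] [ 15.  44. 215.]
220 40 [ -5.  34. 216.] [ 17.  52. 225.]
230 55 [ -5.  33. 225.] [ 17.  54. 235.]
240 56 [ -5.  34. 235.] [ 17.  52. 245.]
250 15 [ -6.  34. 245.] [ 12.  57. 253.]
260 30 [ -7.  28. 255.] [  5.  73. 264.]
270 20 [ -8.  32. 265.] [  2.  72. 274.]
280 51 [-11.  31. 275.] [  4.  64. 285.]
[0.55104793 0.03666488 0.18181053] 0.0007647617327486801
```

>>> step_arm:
  commands:
    - {"fingers":1,"dx":0,"dy":0,"dz":-0.03,"roll":0}
    - {"fingers":1,"dx":-0.02,"dy":0,"dz":-0.06,"roll":0}
    - {"fingers":1,"dx":-0.06,"dy":0,"dz":-0.06,"roll":0}
    - {"fingers":1,"dx":-0.1,"dy":0,"dz":-0.06,"roll":0}
    - {"fingers":1,"dx":-0.1,"dy":0,"dz":-0.06,"roll":0}
    - {"fingers":1,"dx":-0.1,"dy":0,"dz":-0.06,"roll":0}

```text
time: 5.0
tool_pos: [0.6505, 0.0453, 0.2382]
tcp_rot: [0.136, -3.137, -0.0]
wrist_force: [-0.3, -0.5, -0.2]
width: 0.002
grip_force: 0.0
```

```bash
cat >> h.py <<'E'
def fing():
    t,c,y=tcp();d=read_camera('side')[1];P,uv=cloud('side',d);L=loc(P)*1000-c
    m=(abs(L[:,0])<50)&(abs(L[:,1])<65)&(L[:,2]>-20)&(L[:,2]<110)
    s=read_state();print(c.round(1),y.round(2),s['width'],s['wrist_force'].round(1))
    for z in range(-15,100,6):
        k=m&(abs(L[:,2]-z)<3)
        if k.sum():print(z,k.sum(),L[k].min(0).round(),L[k].max(0).round())
E
python3 -c "
from h import *
fing()"
```

```text
[106.7  49.3 238.2] 0.03 0.0002275567363783987 [ 0.3 -0.1  0.2]
27 5 [-4. -9. 28.] [ 6. -7. 30.]
33 22 [-12. -13.  30.] [10.  2. 36.]
39 37 [-12. -16.  36.] [12.  3. 42.]
45 38 [-12. -17.  42.] [11.  5. 48.]
51 38 [-12. -17.  48.] [ 5.  5. 54.]
57 42 [-12. -16.  54.] [ 7.  2. 60.]
63 32 [-12. -16.  60.] [10. 10. 66.]
69 15 [-12. -16.  66.] [-7.  8. 71.]
75 55 [-14. -34.  72.] [11. 27. 78.]
81 82 [-14. -38.  78.] [12. 34. 84.]
87 53 [-13. -44.  84.] [11. 35. 90.]
93 82 [-18. -48.  90.] [11. 43. 96.]
99 101 [-18. -53.  96.] [ 12.  48. 102.]
```

>>> step_arm:
  commands:
    - {"fingers":0.4,"dx":0,"dy":0,"dz":0,"roll":0}
    - {"fingers":0.4,"dx":0,"dy":0,"dz":0,"roll":0}
    - {"fingers":0.4,"dx":0,"dy":0,"dz":0,"roll":0}
    - {"fingers":0.4,"dx":0,"dy":0,"dz":0,"roll":0}

```text
time: 5.55
tool_pos: [0.6512, 0.0454, 0.2393]
tcp_rot: [-0.136, 3.138, -0.0]
wrist_force: [0.4, -0.3, -0.2]
width: 0.299
grip_force: 0.0
```

```bash
python3 -c "
from h import *
fing()
p=read_camera('side')[0];cv2.imwrite('pics/s4.png',cv2.resize(p[60:260,300:460],None,fx=3,fy=3,interpolation=2))"
```

```text
[107.4  49.3 239.3] 0.03 0.2987683999079301 [-0.1  0.1  0.2]
27 9 [ -9. -21.  28.] [ 7. 13. 30.]
33 34 [-12. -26.  30.] [10. 14. 36.]
39 52 [-12. -29.  36.] [ 6. 16. 42.]
45 53 [-12. -29.  42.] [11. 19. 48.]
51 53 [-12. -29.  48.] [ 6. 18. 54.]
57 62 [-12. -29.  54.] [10. 16. 60.]
63 52 [-12. -29.  60.] [ 6. 21. 66.]
69 27 [-13. -29.  66.] [-1. 21. 72.]
75 62 [-14. -47.  72.] [11. 40. 78.]
81 98 [-14. -49.  78.] [11. 41. 84.]
87 81 [-13. -53.  84.] [11. 49. 90.]
93 72 [-17. -55.  90.] [12. 49. 96.]
99 128 [-18. -58.  96.] [ 12.  51. 102.]
```

View pics/s4.png

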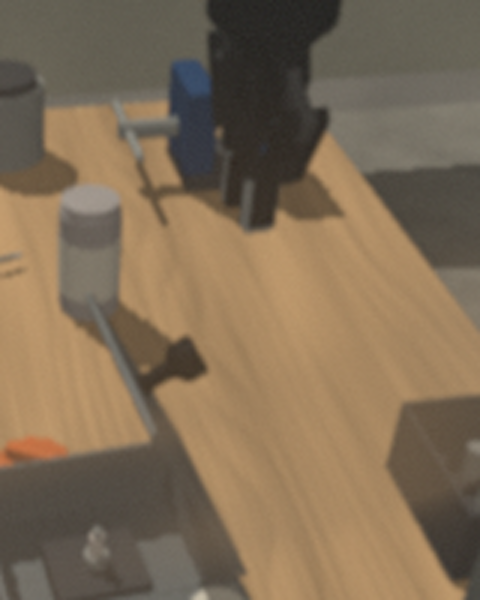

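The side view shows the two fingers, and they end about 28 mm above the reported TCP: at (258,228) in the crop, agreeing with the depth and with the contact on the lid edge. So the reported z reads 28 mm too low. I correct for that and push again.

>>> step_arm:
  commands:
    - {"fingers":1,"dx":0,"dy":0,"dz":0.03,"roll":0}
    - {"fingers":1,"dx":0,"dy":0,"dz":0.06,"roll":0}
    - {"fingers":1,"dx":0,"dy":0,"dz":0.072,"roll":0}
    - {"fingers":1,"dx":0.02,"dy":0,"dz":0.072,"roll":0}
    - {"fingers":1,"dx":0.04,"dy":0,"dz":0.072,"roll":0}
    - {"fingers":1,"dx":0.05,"dy":0,"dz":0.072,"roll":0}
    - {"fingers":1,"dx":0.05,"dy":0,"dz":0.072,"roll":0}

```text
time: 6.52
tool_pos: [0.6017, 0.041, 0.1678]
tcp_rot: [-0.136, 3.137, -0.0]
wrist_force: [0.8, 0.4, -0.3]
width: 0.003
grip_force: 0.0
```

```bash
python3 -c "
from h import *
fing()"
```

```text
[ 57.7  49.3 167.8] 0.03 -0.004174901348482233 [-0.2 -0.2  0.8]
-15 7 [-18. -64. -18.] [-15. -30. -13.]
-9 5 [-21. -53. -12.] [-18.  21.  -7.]
-3 6 [-24. -62.  -5.] [-22.  -7.  -1.]
3 6 [-27. -62.   0.] [-24.  17.   5.]
9 5 [-30. -53.   7.] [-28.  -5.  12.]
15 9 [-32. -64.  13.] [-28.  21.  18.]
21 30 [-36. -60.  18.] [-13.   5.  24.]
27 69 [-39. -64.  24.] [ 5. 16. 30.]
33 58 [-42. -65.  30.] [10.  8. 36.]
39 98 [-50. -65.  36.] [10. 19. 42.]
45 126 [-50. -65.  42.] [ 9. 22. 48.]
51 32 [-12. -53.  48.] [ 6.  4. 54.]
57 37 [-12. -15.  54.] [11.  3. 60.]
63 22 [-12. -15.  60.] [ 6.  4. 65.]
69 6 [-13. -13.  68.] [-12.   7.  72.]
75 25 [-14. -32.  73.] [ 7. 10. 78.]
81 63 [-14. -37.  78.] [10. 30. 84.]
87 27 [-13. -40.  84.] [11. 37. 90.]
93 47 [-17. -46.  90.] [11. 38. 96.]
99 84 [-18. -52.  96.] [ 11.  46. 102.]
```

>>> step_arm:
  commands:
    - {"fingers":1,"dx":0.016,"dy":0,"dz":0.002,"roll":0}
    - {"fingers":1,"dx":0.025,"dy":0,"dz":0.003,"roll":0}
    - {"fingers":1,"dx":0.032,"dy":0,"dz":0.006,"roll":0}
    - {"fingers":1,"dx":0.038,"dy":0,"dz":0.009,"roll":0}
    - {"fingers":1,"dx":0.045,"dy":0,"dz":0.014,"roll":0}
    - {"fingers":1,"dx":0.052,"dy":0,"dz":0.019,"roll":0}
    - {"fingers":1,"dx":0.058,"dy":0,"dz":0.025,"roll":0}
    - {"fingers":1,"dx":0.065,"dy":0,"dz":0.031,"roll":0}

```text
time: 7.58
tool_pos: [0.5364, 0.0354, 0.1355]
tcp_rot: [-0.136, 3.139, -0.0]
wrist_force: [2.2, 1.1, 0.5]
width: 0.001
grip_force: 0.6
```

```bash
cat >> h.py <<'E'
def lidang():
    L=sidelid(-.076,-.03);A=L[(L[:,2]<165)&(L[:,2]>78)]
    q=A[:,[0,2]]-A[:,[0,2]].mean(0);v=np.linalg.svd(q,full_matrices=False)[2][0]
    print('lid',np.arctan(-v[1]/v[0]).round(3),len(A),A.min(0).round(),A.max(0).round())
    s=read_state();print(tcp()[1].round(1),s['wrist_force'].round(1))
E
python3 -c "
from h import *
lidang()"
```

```text
lid 0.758 528 [-22. -76.  85.] [ 68. -30. 165.]
[ -9.6  49.3 134.4] [ 0.6 -0.1  0.3]
```

>>> step_arm:
  commands:
    - {"fingers":1,"dx":0.004,"dy":0,"dz":0.004,"roll":0}
    - {"fingers":1,"dx":0.009,"dy":0,"dz":0.01,"roll":0}
    - {"fingers":1,"dx":0.014,"dy":0,"dz":0.017,"roll":0}
    - {"fingers":1,"dx":0.019,"dy":0,"dz":0.024,"roll":0}
    - {"fingers":1,"dx":0.023,"dy":0,"dz":0.032,"roll":0}
    - {"fingers":1,"dx":0.027,"dy":0,"dz":0.04,"roll":0}
    - {"fingers":1,"dx":0.03,"dy":0,"dz":0.048,"roll":0}
    - {"fingers":1,"dx":0.033,"dy":0,"dz":0.056,"roll":0}

```text
time: 8.62
tool_pos: [0.5036, 0.0325, 0.0794]
tcp_rot: [0.136, -3.138, 0.0]
wrist_force: [0.3, -0.1, 1.1]
width: -0.003
grip_force: 0.4
```

```bash
python3 -c "
from h import *
lidang()"
```

```text
lid 0.27 945 [-75. -76.  85.] [ 40. -30. 117.]
[-42.   49.3  78.3] [ 0.1  0.3 -1. ]
```

>>> step_arm:
  commands:
    - {"fingers":1,"dx":0.002,"dy":0,"dz":0.006,"roll":0}
    - {"fingers":1,"dx":0.004,"dy":0,"dz":0.012,"roll":0}
    - {"fingers":1,"dx":0.005,"dy":0,"dz":0.018,"roll":0}
    - {"fingers":1,"dx":0.006,"dy":0,"dz":0.024,"roll":0}
    - {"fingers":1,"dx":0.006,"dy":0,"dz":0.028,"roll":0}
    - {"fingers":1,"dx":0.006,"dy":0,"dz":0.032,"roll":0}
    - {"fingers":1,"dx":0.006,"dy":0,"dz":0.035,"roll":0}
    - {"fingers":1,"dx":0.006,"dy":0,"dz":0.035,"roll":0}

```text
time: 9.68
tool_pos: [0.4978, 0.0321, 0.0448]
tcp_rot: [0.136, -3.138, -0.0]
wrist_force: [0.2, 0.6, -0.3]
width: 0.002
grip_force: 0.0
```

>>> step_arm:
  commands:
    - {"fingers":1,"dx":0,"dy":0,"dz":0.001,"roll":0}
    - {"fingers":1,"dx":0,"dy":0,"dz":0.002,"roll":0}

```text
time: 9.93
tool_pos: [0.4981, 0.0321, 0.0433]
tcp_rot: [-0.136, 3.138, 0.0]
wrist_force: [-1.0, 0.1, 6.9]
width: -0.001
grip_force: 3.9
```

```bash
python3 -c "
from h import *
print(tcp(),read_state()['wrist_force'])
L=sidelid()
d=read_camera('side')[1];P,uv=cloud('side',d);L=loc(P)*1000
m=(abs(L[:,1])<70)&(L[:,2]>55)&(L[:,2]<90)&(L[:,1]<20)
for x in(-70,-40,-10,20,50,75):
  k=m&(abs(L[:,0]-x)<8);print(x,k.sum(),np.median(L[k][:,2]).round(1))
"
```

```text
(9.925, array([-46.31571391,  49.24724546,  43.27849327]), np.float64(0.03510200193784715)) [-0.96193021  0.08492506  6.88729503]
-70 259 72.9
-40 227 72.7
-10 254 72.7
20 242 72.9
50 239 72.8
75 156 72.8
```

>>> step_arm:
  commands:
    - {"fingers":1,"dx":0,"dy":0,"dz":0.001,"roll":0}
    - {"fingers":1,"dx":0,"dy":0,"dz":0.002,"roll":0}
    - {"fingers":1,"dx":0,"dy":0,"dz":0.002,"roll":0}

```text
time: 10.4
tool_pos: [0.4982, 0.0321, 0.0432]
tcp_rot: [0.136, -3.139, 0.0]
wrist_force: [-6.4, -0.4, 15.3]
width: 0.0
grip_force: 7.7
```

>>> step_arm:
  commands:
    - {"fingers":1,"dx":0,"dy":0,"dz":-0.02,"roll":0}
    - {"fingers":1,"dx":0,"dy":0,"dz":-0.07,"roll":0}
    - {"fingers":0.2,"dx":0,"dy":0,"dz":-0.12,"roll":0}
    - {"fingers":0.2,"dx":0,"dy":-0.04,"dz":-0.12,"roll":0}
    - {"fingers":0.2,"dx":0,"dy":-0.08,"dz":-0.12,"roll":0}
    - {"fingers":0.2,"dx":-0.01,"dy":-0.12,"dz":-0.12,"roll":0}
    - {"fingers":0.2,"dx":-0.02,"dy":-0.16,"dz":-0.12,"roll":0}
    - {"fingers":0.2,"dx":-0.025,"dy":-0.184,"dz":-0.12,"roll":0}

```text
time: 11.4
tool_pos: [0.5391, -0.1508, 0.161]
tcp_rot: [-0.134, 3.139, -0.0]
wrist_force: [0.3, 0.1, -0.3]
width: 0.396
grip_force: 0.0
```

>>> step_arm:
  commands:
    - {"fingers":0.2,"dx":0,"dy":0,"dz":0,"roll":0}
    - {"fingers":0.2,"dx":0,"dy":0,"dz":0,"roll":0}

```text
time: 11.65
tool_pos: [0.5382, -0.1482, 0.1607]
tcp_rot: [0.136, -3.138, -0.002]
wrist_force: [0.2, -0.5, 1.2]
width: 0.404
grip_force: 0.0
```

```bash
python3 -c "
from h import *
print(tcp(),read_state()['wrist_force'])
fing()
p,d=read_camera('side');P,uv=cloud('side',d);L=loc(P)*1000
m=(abs(L[:,1])<70)&(L[:,2]>55)&(L[:,2]<90)
for x in(-70,-40,-10,20,50,75):
  k=m&(abs(L[:,0]-x)<8);print(x,k.sum(),np.median(L[k][:,2]).round(1))
m=(L[:,2]>109)&(L[:,2]<119)&(abs(L[:,0]+20)<35)&(abs(L[:,1]+136)<35)
print('knob',m.sum(),L[m].min(0),L[m].max(0),cv2.minAreaRect(L[m][:,:2].astype(np.float32)))
cv2.imwrite('pics/s5.png',cv2.resize(p[150:350,260:460],None,fx=3,fy=3,interpolation=2))"
```

```text
(11.65, array([ -21.84380542, -133.81332809,  160.69548018]), np.float64(0.03799072880394666)) [ 0.2348943  -0.51853935  1.19452787]
[ -21.8 -133.8  160.7] 0.04 0.39678293235957945 [0.1 0.3 0. ]
27 2 [ -7. -24.  29.] [ 3. 18. 30.]
33 24 [-11. -26.  30.] [11. 20. 36.]
39 49 [-11. -31.  36.] [11. 22. 42.]
45 61 [-11. -32.  42.] [10. 22. 48.]
51 61 [-11. -32.  48.] [10. 23. 54.]
57 42 [-11. -32.  54.] [ 6. 23. 60.]
63 17 [-11. -25.  60.] [-7. 26. 66.]
69 14 [-12.  16.  67.] [ 6. 22. 70.]
75 33 [-13. -49.  72.] [ 2. 40. 78.]
81 75 [-13. -51.  78.] [12. 45. 84.]
87 67 [-13. -53.  84.] [12. 47. 90.]
93 60 [-17. -56.  90.] [12. 53. 96.]
99 129 [-17. -58.  96.] [ 10.  53. 102.]
-70 376 72.7
-40 272 72.7
-10 366 72.8
20 52 72.7
50 102 72.6
75 110 72.8
knob 195 [ -43.61295852 -145.9302195   109.12809371] [   0.69787168 -130.79474976  117.11393078] ((-21.475088119506836, -138.38275146484375), (44.32075500488281, 15.013443946838379), 1.0976372957229614)
```

View pics/s5.png

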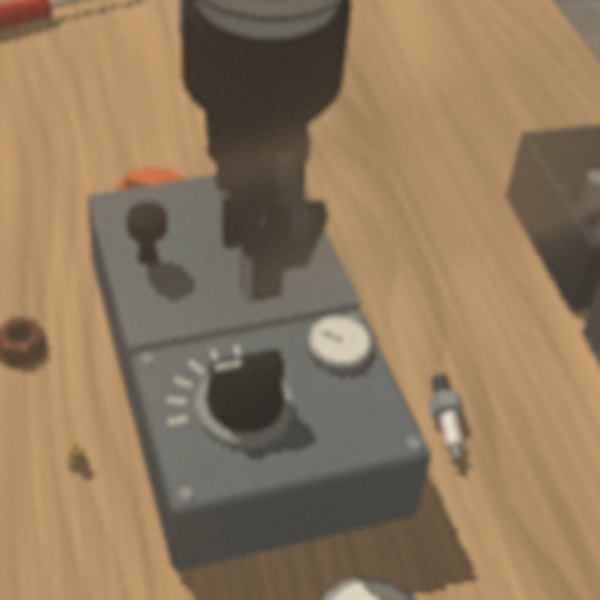

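The lid is closed: its face is flat at 72.7 mm everywhere and the handle stands upright at (147,220). The knob is at home at (245,390), with its line pointing to the front. I descend around the bar.

>>> step_arm:
  commands:
    - {"fingers":0.2,"dx":0,"dy":-0.0027,"dz":0.02,"roll":0}
    - {"fingers":0.2,"dx":0,"dy":-0.0027,"dz":0.04,"roll":0}
    - {"fingers":0.2,"dx":0,"dy":-0.0027,"dz":0.06,"roll":0}
    - {"fingers":0.2,"dx":0,"dy":-0.0027,"dz":0.08,"roll":0}
    - {"fingers":0.2,"dx":0,"dy":-0.0027,"dz":0.092,"roll":0}
    - {"fingers":0.2,"dx":0,"dy":-0.0027,"dz":0.1,"roll":0}
    - {"fingers":0.2,"dx":0,"dy":-0.0027,"dz":0.1,"roll":0}
    - {"fingers":0.2,"dx":0,"dy":-0.0027,"dz":0.1,"roll":0}
  squeeze: 60

```text
time: 12.75
tool_pos: [0.5396, -0.152, 0.0618]
tcp_rot: [-0.136, 3.137, -0.001]
wrist_force: [0.2, 0.4, -0.5]
width: 0.4
grip_force: 0.0
```

```bash
python3 -c "
from h import *
print(tcp(),read_state()['wrist_force'],read_state()['q'].round(2))"
```

```text
(12.75, array([ -20.76850209, -137.69895161,   61.77597459]), np.float64(0.038225159107458086)) [ 0.21392578  0.41181053 -0.52908636] [-0.32  0.18  1.99 -0.    0.98 -1.98]
```

>>> step_arm:
  commands:
    - {"fingers":0.5,"dx":0,"dy":0,"dz":0,"roll":0}
    - {"fingers":1,"dx":0,"dy":0,"dz":0,"roll":0}
    - {"fingers":1,"dx":0,"dy":0,"dz":0,"roll":0}
    - {"fingers":1,"dx":0,"dy":0,"dz":0,"roll":0}
    - {"fingers":1,"dx":0,"dy":0,"dz":0,"roll":0}

```text
time: 13.38
tool_pos: [0.5395, -0.1514, 0.0621]
tcp_rot: [-0.136, 3.138, 0.001]
wrist_force: [-1.5, 2.5, 6.1]
width: 0.154
grip_force: 60.0
```

```bash
python3 -c "
from h import *
s=read_state();print(tcp(),s['wrist_force'],s['torque'],s['width']*85,s['grip_force'])"
```

```text
(13.375, array([ -20.83009566, -137.10870268,   62.07193759]), np.float64(0.026523759384637857)) [-1.52212714  2.47852713  6.11702078] [ 0.53811322  0.21674695 -0.01075761] 13.073026963957112 60.01707315444946
```

>>> step_arm:
  commands:
    - {"fingers":1,"dx":0,"dy":0,"dz":0,"roll":4}
    - {"fingers":1,"dx":0,"dy":0,"dz":0,"roll":8}
    - {"fingers":1,"dx":0,"dy":0,"dz":0,"roll":12}
    - {"fingers":1,"dx":0,"dy":0,"dz":0,"roll":16}
    - {"fingers":1,"dx":0,"dy":0,"dz":0,"roll":16}

```text
time: 14.0
tool_pos: [0.5395, -0.1515, 0.0621]
tcp_rot: [0.303, 3.126, 0.001]
wrist_force: [-0.5, 2.5, 5.6]
width: 0.147
grip_force: 60.0
```

```bash
cat >> h.py <<'E'
def st():
    s=read_state();t,c,y=tcp();print(t,c.round(1),y.round(2),s['wrist_force'].round(1),s['torque'].round(3),(s['width']*85).round(1),s['grip_force'].round(1))
def line():
    for n in('side','top'):
        p=read_camera(n)[0];hsv=cv2.cvtColor(p,cv2.COLOR_BGR2HSV);c=wor([-.02,-.136,.114]);u=project(n,c)[0]
        m=(hsv[...,2]>150)&(hsv[...,1]<70);v,x=np.nonzero(m);k=np.hypot(x-u[0],v-u[1])<40
        L=(onplane(n,np.c_[x,v][k],.114)-c)@RT*1000;r=np.hypot(L[:,0],L[:,1]);j=(r<23)
        if j.sum():print(n,j.sum(),L[j].mean(0).round(1),np.degrees(np.arctan2(L[j][:,1].mean(),-L[j][:,0].mean())).round(1))
E
python3 -c "
from h import *
st();line();st()"
```

```text
Traceback (most recent call last):
  File "h.py", line 55, in st
    s=read_state();t,c,y=tcp();print(t,c.round(1),y.round(2),s['wrist_force'].round(1),s['torque'].round(3),(s['width']*85).round(1),s['grip_force'].round(1))
                                                                                                            ^^^^^^^^^^^^^^^^^^^^^
AttributeError: 'float' object has no attribute 'round'
```

```bash
sed -i "s/(s\['width'\]\*85).round(1),s\['grip_force'\].round(1)/round(s['width']*85,1),round(s['grip_force'],1)/" h.py
python3 -c "
from h import *
st();line();st()"
```

```text
14.0 [ -20.8 -137.2   62.1] -16.0 [-0.5  2.5  5.6] [ 0.484  0.26  -0.018] 12.5 60.0
side 3 [-16.7   4.1  -0. ] 13.7
top 23 [ -4.3 -11.5  -0. ] -69.2
14.1 [ -20.9 -137.2   62.1] -15.97 [-1.   3.5  6. ] [ 0.5    0.213 -0.019] 13.1 60.0
```

>>> step_arm:
  commands:
    - {"fingers":1,"dx":0,"dy":0,"dz":0,"roll":3}
    - {"fingers":1,"dx":0,"dy":0,"dz":0,"roll":6}
    - {"fingers":1,"dx":0,"dy":0,"dz":0,"roll":6}

```text
time: 14.48
tool_pos: [0.5395, -0.1515, 0.0621]
tcp_rot: [0.465, 3.106, 0.0]
wrist_force: [-0.7, 2.6, 5.9]
width: 0.148
grip_force: 60.1
```

```bash
python3 -c "
from h import *
st();line();st()"
```

```text
14.475 [ -20.9 -137.3   62.1] -21.96 [-0.7  2.6  5.9] [0.416 0.202 0.118] 12.6 60.1
top 22 [ -4.6 -10.9  -0. ] -67.0
14.575 [ -20.9 -137.2   62.1] -21.94 [-1.2  2.8  5.7] [0.42  0.276 0.175] 12.8 60.1
```

>>> step_arm:
  commands:
    - {"fingers":1,"dx":0,"dy":0,"dz":0,"roll":4}
    - {"fingers":1,"dx":0,"dy":0,"dz":0,"roll":8}
    - {"fingers":1,"dx":0,"dy":0,"dz":0,"roll":12}
    - {"fingers":1,"dx":0,"dy":0,"dz":0,"roll":16}
    - {"fingers":1,"dx":0,"dy":0,"dz":0,"roll":16}

```text
time: 15.2
tool_pos: [0.5394, -0.1516, 0.0621]
tcp_rot: [0.894, 3.011, 0.001]
wrist_force: [-0.7, 2.6, 5.5]
width: 0.154
grip_force: 60.0
```

```bash
python3 -c "
from h import *
st();line();st()"
```

```text
15.2 [ -20.9 -137.3   62.1] -38.01 [-0.7  2.6  5.5] [ 0.432  0.287 -0.12 ] 13.1 60.0
top 25 [-4.4 -7.6 -0. ] -59.7
15.3 [ -20.9 -137.4   62.1] -37.99 [-1.6  2.2  5.6] [ 0.438  0.295 -0.041] 12.7 60.0
```

>>> step_arm:
  commands:
    - {"fingers":1,"dx":0,"dy":0,"dz":0,"roll":3}
    - {"fingers":1,"dx":0,"dy":0,"dz":0,"roll":5}
    - {"fingers":1,"dx":0,"dy":0,"dz":0,"roll":5}

```text
time: 15.68
tool_pos: [0.5394, -0.1516, 0.0621]
tcp_rot: [1.023, 2.969, 0.0]
wrist_force: [-1.8, 2.9, 6.0]
width: 0.149
grip_force: 60.1
```

```bash
python3 -c "
from h import *
st();line();st()"
```

```text
15.675 [ -21.  -137.4   62.1] -42.96 [-1.8  2.9  6. ] [0.447 0.312 0.114] 12.7 60.1
top 26 [-4.6 -5.6 -0. ] -50.8
15.775 [ -20.9 -137.4   62.1] -42.94 [-1.2  3.   6. ] [0.433 0.276 0.124] 13.2 60.1
```

>>> step_arm:
  commands:
    - {"fingers":1,"dx":0,"dy":0,"dz":0,"roll":4}
    - {"fingers":1,"dx":0,"dy":0,"dz":0,"roll":8}
    - {"fingers":1,"dx":0,"dy":0,"dz":0,"roll":12}
    - {"fingers":1,"dx":0,"dy":0,"dz":0,"roll":15}
    - {"fingers":1,"dx":0,"dy":0,"dz":0,"roll":15}

```text
time: 16.4
tool_pos: [0.5393, -0.1517, 0.0621]
tcp_rot: [1.403, 2.81, 0.0]
wrist_force: [-1.8, 2.3, 6.0]
width: 0.146
grip_force: 60.1
```

```bash
python3 -c "
from h import *
st();line();st()
p=read_camera('side')[0];cv2.imwrite('pics/s6.png',cv2.resize(p[200:330,280:430],None,fx=4.5,fy=4.5,interpolation=2))"
```

```text
16.4 [ -21.1 -137.4   62.1] -57.99 [-1.8  2.3  6. ] [ 0.428  0.332 -0.051] 12.4 60.1
top 29 [-3.1 -4.4 -0. ] -55.0
16.5 [ -21.  -137.4   62.1] -57.97 [-2.   2.2  4.8] [ 0.424  0.328 -0.067] 12.7 60.1
```

View pics/s6.png

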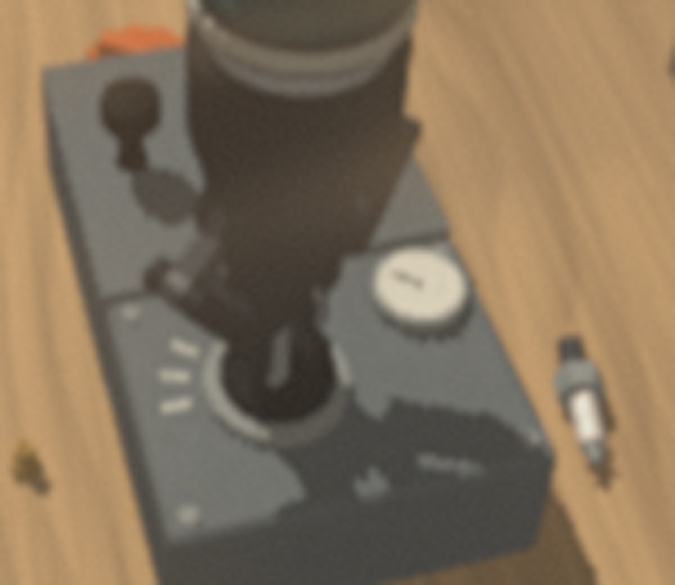

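The grip is firm on the bar. Torque jumped just past 20° and 40°, and it is low again at 58°, coming up to the third stop.

>>> step_arm:
  commands:
    - {"fingers":1,"dx":0,"dy":0,"dz":0,"roll":1}
    - {"fingers":1,"dx":0,"dy":0,"dz":0,"roll":2}
    - {"fingers":1,"dx":0,"dy":0,"dz":0,"roll":2}

```text
time: 16.92
tool_pos: [0.5393, -0.1517, 0.0621]
tcp_rot: [1.451, 2.786, 0.0]
wrist_force: [-1.1, 3.2, 6.2]
width: 0.152
grip_force: 60.1
```

```bash
python3 -c "
from h import *
st();line();st()"
```

```text
16.925 [ -21.1 -137.4   62.1] -59.95 [-1.1  3.2  6.2] [0.384 0.448 0.093] 12.9 60.1
top 28 [-3.1 -3.8 -0. ] -51.0
17.025 [ -21.1 -137.4   62.1] -59.94 [-1.8  2.8  6.5] [0.316 0.347 0.096] 12.8 60.1
```

>>> step_arm:
  commands:
    - {"fingers":1,"dx":0,"dy":0,"dz":0,"roll":1}
    - {"fingers":1,"dx":0,"dy":0,"dz":0,"roll":1.5}
    - {"fingers":1,"dx":0,"dy":0,"dz":0,"roll":1.5}

```text
time: 17.4
tool_pos: [0.5393, -0.1517, 0.0621]
tcp_rot: [1.486, 2.767, -0.0]
wrist_force: [-2.1, 2.7, 5.8]
width: 0.146
grip_force: 60.2
```

```bash
python3 -c "
from h import *
st();read_camera('side');st();read_camera('side');st()"
```

```text
17.4 [ -21.1 -137.4   62.1] -61.39 [-2.1  2.7  5.8] [0.288 0.378 0.458] 12.4 60.2
17.45 [ -21.1 -137.4   62.1] -61.39 [-1.   2.1  5.7] [0.351 0.432 0.407] 12.6 60.2
17.5 [ -21.1 -137.4   62.1] -61.39 [-2.7  2.9  6.3] [0.295 0.384 0.431] 12.5 60.2
```

>>> step_arm:
  commands:
    - {"fingers":1,"dx":0,"dy":0,"dz":0,"roll":-0.6}
    - {"fingers":1,"dx":0,"dy":0,"dz":0,"roll":-0.6}
    - {"fingers":1,"dx":0,"dy":0,"dz":0,"roll":-0.6}
    - {"fingers":1,"dx":0,"dy":0,"dz":0,"roll":-0.6}
    - {"fingers":1,"dx":0,"dy":0,"dz":0,"roll":-0.6}
    - {"fingers":1,"dx":0,"dy":0,"dz":0,"roll":-0.6}

```text
time: 18.25
tool_pos: [0.5393, -0.1517, 0.0621]
tcp_rot: [1.472, 2.775, 0.0]
wrist_force: [-1.8, 2.8, 6.2]
width: 0.148
grip_force: 60.2
```

```bash
python3 -c "
from h import *
st();print(finish_job())"
```

```text
18.25 [ -21.1 -137.4   62.1] -60.81 [-1.8  2.8  6.2] [0.366 0.398 0.249] 12.6 60.2
the job is handed in; nothing more can be done
None
```

I handed the job in at 18.3 s with the lid closed and the gripper still holding the selector at its third click (tool turned 60.8°, 60 N grip); `finish_job` returned no verdict.

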